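Seat a painted panel on a desk easel and hold the board at its mark

TASK

Slide the painted panel square along the side fence and home against the ledge, and keep it pressed there for about a second while the sprung plunger comes out behind its corner. Then take the board by its bar handle, swing it up until the white pointer on its edge stands at the red clip on the brass quadrant, and finish while still holding it there by the handle, so that the painter can tighten the wing nut; without your grip the board falls back. Leave the red clip, the jars and the green card box where they are.

Things in the scene. Friction and masses are not known exactly. Their poses are not given: they have to be found in the camera images.
- easel: Desk easel screwed to the table: brown base frame 270 x 246 mm, 45 mm high. Origin: centre of its underside. x: from the bar handle towards the hinge, y: towards fence and quadrant, z up. A slotted brass quadrant, 3 mm thick, stands at y = 134 mm, radius 177 to 207 mm about the hinge, up to 215 mm above the table; wing nut out to y = 158.
- hinge (a point): Middle of the board's hinge axis, which is parallel to the easel's y: x = 140, y = 0, z = 47 mm in the easel's frame. It is also the origin of the board.
- board: Pale tilting board, about 0.75 kg with fittings. Origin: middle of the hinge axis; axes like the easel's when it lies flat. Own frame, mm: x -280 to 0, y -125 to 125, z 0 to 12 (top face). Its near end (-x) rises as it turns about +y, at most 49 degrees; a free hinge, so it falls if let go. Aluminium plunger block 30 x 26, 21 high, at x = -121, y = -85.
- ledge (a point): Middle of the foot of the ledge's face on the board's top: x = -16, y = 0, z = 12 mm in the board's frame. The ledge runs along the hinge end, 220 mm long, 14 mm high; the panel's +x edge goes against it.
- fence (a point): Middle of the foot of the side fence's face on the board's top: x = -140, y = 47.5, z = 12 mm in the board's frame. The fence is waxed and slippery, 10 mm high, and runs straight from x = -265 to the ledge; the panel's +y edge goes against it.
- bar (a point): Middle of the brass bar handle on the board's near end: a round bar 10 mm thick, 130 mm long along the board's y, held 40 mm out from the end by posts 54 mm either side of the middle; at x = -320, y = 0, z = 6 mm in the board's frame. The bar may turn between the fingers.
- pointer (a point): Tip of the white pointer on the board's edge beside the wing nut, at x = -208, y = 138, z = 6 mm in the board's frame; it swings with the board.
- mark (a point): The inner edge, in the middle, of the red plastic clip (18 x 15 x 14 mm) that rides on the quadrant's rim and marks the angle: 208 mm from the hinge axis. It lies where the pointer's tip is when the board is at the marked angle, somewhere from about 19 to 37 degrees of board swing.
- panel: Loose painted wooden box-lid panel, green with a red ornamented top, 105 (x) x 95 (y) x 16 mm, corners rounded to 10 mm, about 0.18 kg, lying flat on the board towards its handle end, up to 7 degrees askew and clear of the fence. Origin: centre of its underside; axes like the board's. Home, it is square with its origin at x = -68.5, y = 0, z = 12 mm in the board's frame.
- plunger (a joint): How far the sprung plunger is pressed in, m: 0 fully out, at most 0.007, along the board's -y. It yields from 2.5 N and gains 0.5 N per mm. The passing panel presses it in 3.5 mm; when the panel is home it has come out again to about 1 mm, behind the corner, pushing the panel to ledge and fence. Sliding the panel past it takes about 5 to 12 N.
- nose (a point): Centre of the plunger's slippery round white nose, radius 10 mm, on the board's side away from the fence: at x = -121, y = -54, z = 23 mm in the board's frame when fully out.
- jar_yellow: Bystander: yellow paint jar with yellow cap, 42 mm across, 62 mm high. Origin: centre of its underside.
- jar_green: Bystander: green paint jar with white cap, 48 mm across, 58 mm high. Origin: centre of its underside.
- jar_blue: Bystander: paint jar with blue cap, 40 mm across, 66 mm high. Origin: centre of its underside.
- card_box: Bystander: green painted card box, 79 x 104 x 50 mm. Origin: centre of its underside.
Not all that is in view belongs to the job. What is meant by the panel is not blue, and is the larger of those in its own colour.

How it is judged (in metres and radians):
On the way:
1. with the board down, the panel is held pressed square against fence and ledge, the plunger out behind its corner (x of panel in the frame of board above -0.0715 m and y of panel in the frame of board above -0.003 m and z of panel in the frame of board below 0.015 m and angle between the x axis of panel and the x axis of board, either way round below 0.04 rad and value of joint plunger below 0.0028 m and contact force between the fingers and panel above 0.8 N and angle between board's own z axis and vertical below 0.06 rad), for 0.5 s.
At the end, for the whole second after the job is handed in: Fingers hold the bar (over 1 N, grasp point within 60 mm of its middle), board at rest, pointer tip within 8 mm of the mark; panel still home: within 3 mm of ledge and fence, flat, square to 0.04 rad, plunger out behind its corner (pressed in under 2.8 mm) (distance between pointer and mark below 0.008 m and contact force between the fingers and board above 1 N and distance between the grasp point and bar below 0.06 m and angular speed of board below 0.05 rad/s and x of panel in the frame of board above -0.0715 m and y of panel in the frame of board above -0.003 m and z of panel in the frame of board below 0.015 m and angle between the x axis of panel and the x axis of board, either way round below 0.04 rad and value of joint plunger below 0.0028 m); the arm keeps its last pose, push and grip.
It fails at once if the red clip is shifted by more than 6 mm (distance of mark from where it was at the start of the episode above 0.006 m).
It fails at once if a jar or the card box is moved by more than 20 mm (distance of any of jar_yellow, jar_green, jar_blue, card_box from where it was at the start of the episode above 0.02 m).
It also fails if it takes over 69 s, if anything falls off the work surface, if the arm or the gripper's body presses on something with over 40 N, if the wrist force passes 120 N, or if a joint passes its speed limit or range.

ROBOT

A 6-joint arm with a two-finger parallel gripper is mounted at the origin on the work surface. World frame = base frame: x ahead of the robot, y to its left, z up, the work surface at z = 0. Lengths are in mm, angles in rad, forces in N, time in s.
With the tool pointing down it reaches from about 275 to 750 mm from the base axis. Payload 10.2 kg.
Tool frame: the origin (TCP) lies midway between the tips of the shut fingers; the grasp point (between the pads) lies 19 mm behind it; z points along the fingers, y is the line along which they close (so a half turn about z gives the same grasp; the last joint's range is limited). The gripper opens to 85 mm and grips with 20 to 120 N. Pads are 22 mm wide; open, the fingers measure 114 mm over their backs; the gripper's body (76 mm by 85 mm) begins 54 mm behind the grasp point. The pads swing forward as they close: fully open they stand 13 mm farther back than shut.
Start: joints at [1.116, 0.313, 1.498, -0, 1.331, -0.223], TCP at [120.621, 510.962, 231.294] pointing down, gripper open.
Joint ranges: [-2.94, 2.94], [-0.97, 2.17], [0.19, 2.56], [-1.23, 4.37], [0.02, 3.11], [-2.88, 2.88]. Speed limits (rad/s): [2.39, 2.39, 3.01, 3.14, 3.14, 3.14].

INTERFACE

Orientations are given as a unit quaternion [w, x, y, z].
In Python, from rig import sense, capture, finish_job, find_in, place_of gives the robot as it stands. The module is installed in compiled form; this text tells all that it offers.
- The arm moves only by the shell command python3 -m jog 'ROWS' [FORCE]. ROWS is JSON, a list of rows, each an object of numbers: "tx", "ty", "tz": the shift along the tool's x, y, z in mm; "ax", "ay", "az": the turn, a rotation vector about the tool's x, y, z in rad; "jaw": the closure, from -1 (fully open) to 1 (shut), so that 0 is half open. In form: [{"tx": .., "ty": .., "tz": .., "ax": .., "ay": .., "az": .., "jaw": ..}, ...]. A call has 1 to 5 rows; each row shifts and turns the commanded pose from where the row before left it, along the tool's axes as they then stand; what a row does not reach is not made up. A row lasts 1/8 s, in which the tool goes at most 62.5 mm and 10.7 degrees, less where a joint would pass 70% of its speed; a pose out of reach is approached as far as the arm can. A call with a gripper value outside its range is refused whole. The fingers move at their own pace and stop on an object; FORCE is the grip in N (left out, the last holds). Time passes only in rows, so rows that do not move let the fingers close. It gives the time, the measured TCP pose, the force, the opening and the grip force at its end, in the units of the state.
- sense(): the state, without advancing time (a new reading comes with each control period).
- capture(name): name is "scene" or "top"; returns a dict with "color" (480x640x3 uint8, red, green, blue), "depth" (480x640 float32, mm along the optical axis (not along the pixel's ray), 0 where there is no reading), "fx", "fy", "cx", "cy" (pixels), "camera_from_world" (4x4, takes a point from world to camera coordinates). Camera axes: x right, y up, looking along -z (the intrinsics and any distortion apply to the point x, -y, -z); pixel columns grow to the right and rows downward; lengths in mm; the calibration is good to about 2 mm. A picture is of the moment at which its call begins.
- finish_job(): hands the job in; it is judged then, once.
Trained networks look in the newest picture that a camera, given by its name, has taken for a name from the list of things; names that differ only in an ending like _2 or _b are one class to them, and where a whole thing is asked for, a point or a joint stands for the part that bears it (a point fixed in the world has none). Each returns a list of dicts, best first, with "conf" (0 to 1); they miss things now and then, are a little off and sometimes report something else, mostly with a low value. They report only what shows in the picture. A call takes as long as a camera call. They do not tell look-alikes from the thing itself.
- find_in(query, camera): "centre" ([column, row] in pixels, amid what is visible of it).
- place_of(query, camera): "centre" ([column, row] in pixels: a listed point, or the origin of a listed thing).
The state is a dict: "time_s": time; "joints": joint angles; "dq": joint speeds; "tau": joint torques, N m; "eef_pos": TCP position; "ee_rot": TCP orientation; "force": force on the tool from outside, world axes, zero at the start; "wrist_torque": the same for the moment, N m; "grip_width": opening from 0.0 (shut) to 1.0 (fully open); "grip_force": force on a finger pad.
Only numpy, scipy, OpenCV 4.12 (cv2) and the standard library are available. Lean on these libraries where they do the work, as an engineer would, in place of code of your own. Each camera call takes 0.05 s, during which the arm holds its last target. There are 200 camera calls.

## Working session

There is one attempt and no reset: what is moved stays moved. The work goes in short steps, Python scripts to look and compute and a shell command to move; the robot and the scene stay as the last step left them, time stands still between calls to the robot, and variables do not carry over. Pictures are saved under pics/ and viewed, at most 10 in all, crops included, and the job is handed in when it is done.

```bash
mkdir -p pics; cat > h.py <<'E'
import numpy as np, cv2
from rig import sense, capture, finish_job, find_in, place_of
def ray(c,u,v):
    T=np.array(c["camera_from_world"]);R=T[:3,:3];o=-R.T@T[:3,3]
    d=np.array([(u-c["cx"])/c["fx"],-(v-c["cy"])/c["fy"],-1.0])
    return o,R.T@d
def onz(c,u,v,z):
    o,d=ray(c,u,v);return o+d*(z-o[2])/d[2]
def deproj(c,u,v):
    o,d=ray(c,u,v);return o+d*float(c["depth"][int(round(v)),int(round(u))])
def proj(c,p):
    T=np.array(c["camera_from_world"]);q=T[:3,:3]@np.array(p)+T[:3,3]
    return np.array([c["cx"]+c["fx"]*q[0]/-q[2],c["cy"]-c["fy"]*q[1]/-q[2]])
def save(c,n,box=None,s=1):
    im=c["color"][:,:,::-1]
    if box: im=im[box[1]:box[3],box[0]:box[2]]
    cv2.imwrite("pics/"+n,cv2.resize(im,None,fx=s,fy=s,interpolation=cv2.INTER_CUBIC))
E
python3 - <<'E'
from h import *
np.set_printoptions(precision=1,suppress=True)
for n in("scene","top"):
    c=capture(n);save(c,n+"0.png");print(n,c["fx"],c["cx"],c["cy"],ray(c,320,240)[0])
    for q in["easel","hinge","ledge","fence","bar","pointer","mark","panel","nose","jar_yellow","jar_green","jar_blue","card_box"]:
        for r in place_of(q,n)[:2]:
            u,v=r["centre"]
            if 0<=u<639 and 0<=v<479: print(q,round(r["conf"],2),np.array([u,v]),deproj(c,u,v))
print(sense())
E
```

```text
scene 606.2612635272278 322.562178877124 238.58468521887605 [1248.9  273.5  792.1]
easel 0.7 [260.4 274.7] [674.7 -22.1  56.9]
easel 0.67 [211.3 306.1] [765.9 -63.2  70.5]
hinge 0.77 [211.8 315.3] [771.2 -62.2  54.9]
ledge 0.8 [214.5 306.1] [767.4 -56.6  75. ]
fence 0.66 [283.6 267.4] [659.5  12.5  70.3]
bar 0.91 [312.8 193.9] [459.4  -6.7  52.5]
pointer 0.7 [352.8 257.1] [552.6  98.1  12.5]
mark 0.72 [342.  226.9] [622.5  96.7 151.6]
mark 0.45 [405.4 273.1] [559.2 193.3  11. ]
panel 0.94 [266.7 228.1] [588.4 -44.6  73.9]
panel 0.75 [210.5 319.7] [758.5 -75.2  22.3]
nose 0.77 [226.7 244. ] [645.4 -92.   76.5]
nose 0.59 [265.  226.7] [586.6 -48.4  74.4]
jar_yellow 0.74 [192.6 199.5] [ 502.4 -236.8   11.8]
jar_green 0.82 [404.5 268.5] [558.1 190.6  20.7]
jar_green 0.72 [311.9 193.8] [458.6  -8.7  51.6]
card_box 0.84 [388.6 345.2] [738.  204.8  50.4]
top 492.9727528748896 322.53956941151887 244.07839008746797 [ 394.5   27.9 1089.5]
easel 0.79 [352.7 230.4] [621.4 -35.9  76.7]
easel 0.54 [357.6 252.7] [574.5 -46.9  74.4]
hinge 0.79 [369.  168.4] [761.1 -69.7  71.8]
ledge 0.61 [368. 170.]
[... 454 characters left out ...]
.3 -227.1   56.8]
jar_yellow 0.84 [442.5 300.8] [ 481.3 -230.3   42.9]
jar_yellow 0.49 [444.5 257.6] [ 570.2 -230.6   66.6]
jar_green 0.65 [245.1 271.9] [530.4 188.7  56.1]
jar_green 0.19 [358.  251.3] [577.2 -47.6  75.6]
jar_blue 0.83 [444.2 257.4] [ 570.9 -230.5   64.5]
card_box 0.91 [253.  196.2] [698.1 181.5  50.4]
{'time_s': 1.4, 'joints': array([ 1.1,  0.3,  1.5,  0. ,  1.3, -0.2]), 'dq': array([ 0.,  0., -0.,  0., -0.,  0.]), 'tau': array([  0. , -41.2, -26. ,  -0. ,   0. ,  -0. ]), 'eef_pos': array([120.6, 511. , 231.3]), 'ee_rot': array([0. , 0.1, 1. , 0. ]), 'force': array([ 0.4,  0.6, -0.3]), 'wrist_torque': array([0., 0., 0.]), 'grip_force': 0.0, 'grip_width': 1.0037264325283675}
```

View pics/scene0.png

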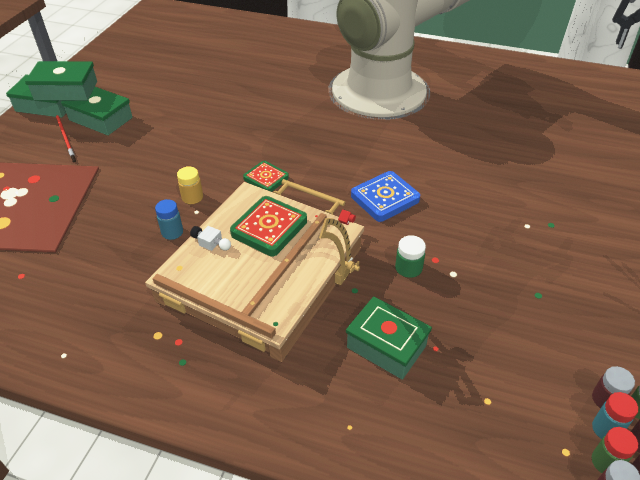

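View pics/top0.png

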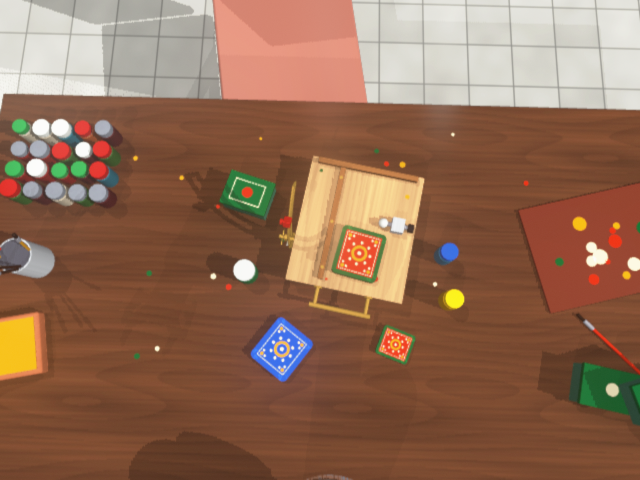

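The board sits at top-view pixel (355,230). There are three panel candidates in the top view: green-red at (359,253) on the board, a smaller green-red one at (395,343) on the table, and a blue one at (282,348). The panel meant is the one at (359,253), since it is the larger green one and lies on the board. I'll check this in a crop and measure the poses.

```bash
cat > meas.py <<'E'
from h import *
from scipy.optimize import minimize
np.set_printoptions(precision=2,suppress=True)
def cloud(c):
    T=np.array(c["camera_from_world"]);R=T[:3,:3];o=-R.T@T[:3,3]
    u,v=np.meshgrid(np.arange(640),np.arange(480))
    d=np.stack([(u-c["cx"])/c["fx"],-(v-c["cy"])/c["fy"],-np.ones(u.shape)],-1)
    return o+(d*c["depth"][...,None])@R
def rect(m,P,z,c):
    n,l,s,_=cv2.connectedComponentsWithStats(m.astype(np.uint8))
    k=1+np.argmax(s[1:,4]);cs,_=cv2.findContours((l==k).astype(np.uint8),0,2)
    cn=max(cs,key=cv2.contourArea)[:,0]
    X=np.array([onz(c,u,v,z)[:2] for u,v in cn],np.float32)
    return cv2.minAreaRect(X)
def panelrect(c,P,lo=69,hi=82,box=((480,780),(-160,90))):
    hsv=cv2.cvtColor(c["color"],cv2.COLOR_RGB2HSV)
    m=(P[...,2]>lo)&(P[...,2]<hi)&(P[...,0]>box[0][0])&(P[...,0]<box[0][1])&(P[...,1]>box[1][0])&(P[...,1]<box[1][1])
    return m,hsv
E
python3 - <<'E'
from meas import *
c=capture("top");P=cloud(c);m,hsv=panelrect(c,P)
reg=(P[...,0]>440)&(P[...,0]<800)&(P[...,1]>-200)&(P[...,1]<140)
b=(reg&(P[...,2]>50)&(P[...,2]<90)).astype(np.uint8)
b=cv2.morphologyEx(b,cv2.MORPH_OPEN,np.ones((7,7)))
r=rect(b,P,59,c);print("board",r,cv2.boxPoints(r))
pm=cv2.morphologyEx((m).astype(np.uint8),cv2.MORPH_OPEN,np.ones((9,9)))
r=rect(pm,P,75,c);print("panel",r,cv2.boxPoints(r))
save(c,"crop1.png",(260,140,440,330),3)
for n in("top","scene"):
    c=capture(n) if n=="scene" else c
    hsv=cv2.cvtColor(c["color"],cv2.COLOR_RGB2HSV);P=cloud(c)
    red=((hsv[...,0]<6)|(hsv[...,0]>174))&(hsv[...,1]>170)&(hsv[...,2]>80)
    bx=(275,205,300,240) if n=="top" else (330,200,365,232)
    q=np.zeros_like(red);q[bx[1]:bx[3],bx[0]:bx[2]]=1;q&=red
    v,u=np.nonzero(q);print(n,"clip",u.min(),u.max(),v.min(),v.max(),u.mean(),v.mean(),np.median(P[q],0),P[q].min(0),P[q].max(0))
    if n=="scene": save(c,"crop2.png",(140,150,380,350),3.3/1)
E
```

```text
board ((630.55517578125, -42.28749084472656), (251.27037048339844, 284.5929870605469), 79.47132110595703) [[ 467.7  -139.81]
 [ 747.5  -191.81]
 [ 793.41   55.23]
 [ 513.61  107.23]]
panel ((572.4451293945312, -48.9258918762207), (94.67790222167969, 105.8534927368164), 75.84278106689453) [[ 509.55  -81.88]
 [ 612.19 -107.77]
 [ 635.34  -15.97]
 [ 532.7     9.92]]
top clip 279 291 216 227 285.4257425742574 221.4851485148515 [613.8   98.56 171.05] [394.49  27.91  -6.11] [ 669.75  111.62 1089.47]
scene clip 339 354 210 223 346.0379746835443 216.5379746835443 [619.13 101.25 171.67] [611.45  90.82 160.04] [629.12 112.49 179.04]
```

View pics/crop1.png

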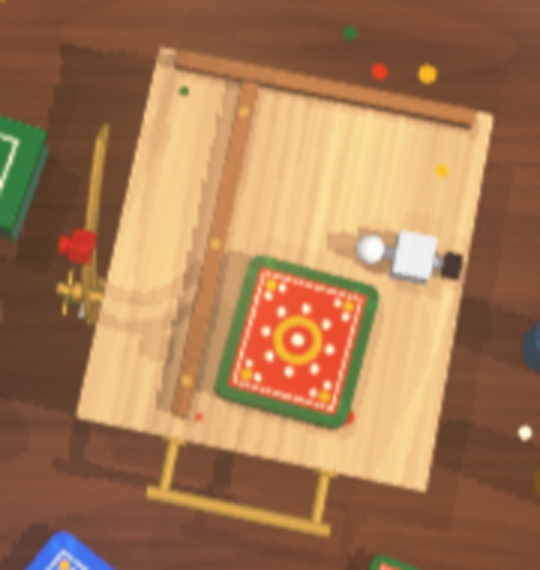

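View pics/crop2.png

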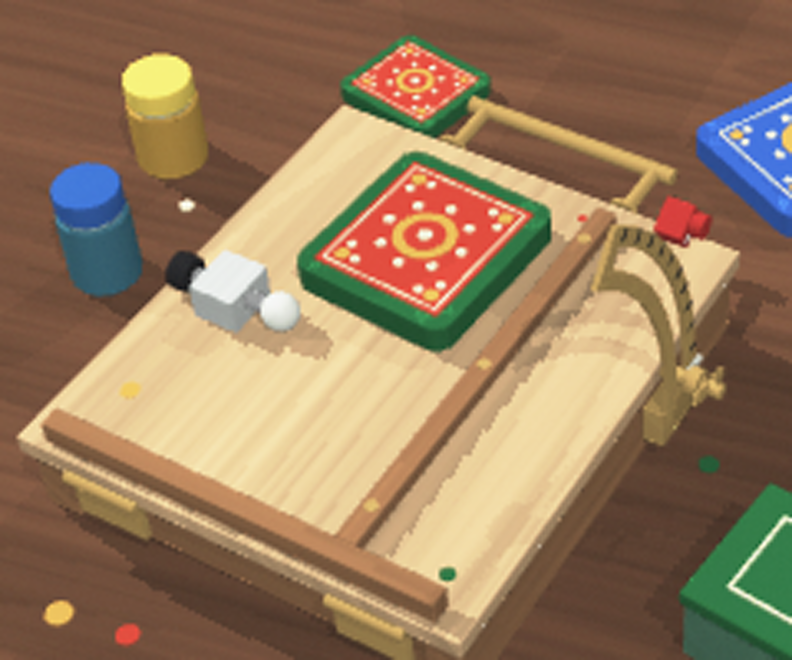

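The crop confirms it: the panel at (359,253) measures 95 x 106 mm, with its top at z ≈ 75. The board's yaw is -10.5°, and the clip is at about 33° of swing. Next is a helper that works out the shifts.

```bash
cat > plan.py <<'E'
import sys
from h import *
from scipy.spatial.transform import Rotation as Ro
np.set_printoptions(precision=3,suppress=True)
H=np.array([768.2,-67.9,47.]);YAW=np.radians(-10.53)
B=Ro.from_euler("z",YAW)
def cur():
    s=sense();q=s["ee_rot"];return s,np.array(s["eef_pos"]),Ro.from_quat([q[1],q[2],q[3],q[0]])
def rep():
    s,p,R=cur();print("t",s["time_s"],"easel-frame tcp",B.inv().apply(p-[H[0],H[1],0]),"F(board)",B.inv().apply(s["force"]),"w",round(float(s["grip_width"]),3),"gf",s["grip_force"])
    print("tool axes in board (cols)\n",(B.inv()*R).as_matrix())
def plan(x,y,z,Rt=None):  # x,y in easel axes from hinge, z world
    s,p,R=cur();t=B.apply([x,y,0])+[H[0],H[1],z]
    print("shift tool",R.inv().apply(t-p))
    if Rt is not None: print("rotvec tool",(R.inv()*B*Rt).as_rotvec())
E
python3 - <<'E'
from plan import *
rep()
for Rm in ([[-1,0,0],[0,1,0],[0,0,-1]],[[1,0,0],[0,-1,0],[0,0,-1]]): plan(-196,-92,231,Ro.from_matrix(np.array(Rm)))
E
```

```text
t 1.5 easel-frame tcp [-742.439  450.772  231.305] F(board) [-0.542  0.298  0.427] w 1.0 gf 0.0
tool axes in board (cols)
 [[-0.999  0.048  0.   ]
 [ 0.048  0.999  0.   ]
 [-0.     0.    -1.   ]]
shift tool [-571.895 -515.881    0.297]
rotvec tool [ 0.     0.    -0.048]
shift tool [-571.895 -515.881    0.297]
rotvec tool [ 0.    -0.     3.094]
```

```bash
python3 -m jog '[{"az":-0.048,"jaw":1},{"tx":-40,"ty":-40},{"tx":-40,"ty":-40},{"tx":-40,"ty":-40},{"tx":-40,"ty":-40}]' 20;python3 -m jog '[{"tx":-40,"ty":-40},{"tx":-40,"ty":-40},{"tx":-40,"ty":-40},{"tx":-40,"ty":-40},{"tx":-40,"ty":-40}]'
python3 - <<'E'
from plan import *
rep();plan(-196,-92,120)
E
```

```text
t 1.5 easel-frame tcp [-742.439  450.772  231.305] F(board) [-0.542  0.298  0.427] w 1.0 gf 0.0
tool axes in board (cols)
 [[-0.999  0.048  0.   ]
 [ 0.048  0.999  0.   ]
 [-0.     0.    -1.   ]]
shift tool [-571.894 -515.884  111.297]schema error: expected keys tx, ty, tz, ax, ay, az, jaw
schema error: expected keys tx, ty, tz, ax, ay, az, jaw
```

```bash
python3 -m jog '[{"tx":0,"ty":0,"tz":0,"ax":0,"ay":0,"az":-0.048,"jaw":1},{"tx":-40,"ty":-40,"tz":0,"ax":0,"ay":0,"az":0,"jaw":1},{"tx":-40,"ty":-40,"tz":0,"ax":0,"ay":0,"az":0,"jaw":1},{"tx":-40,"ty":-40,"tz":0,"ax":0,"ay":0,"az":0,"jaw":1},{"tx":-40,"ty":-40,"tz":0,"ax":0,"ay":0,"az":0,"jaw":1}]' 20
python3 -m jog '[{"tx":-40,"ty":-40,"tz":0,"ax":0,"ay":0,"az":0,"jaw":1},{"tx":-40,"ty":-40,"tz":0,"ax":0,"ay":0,"az":0,"jaw":1},{"tx":-40,"ty":-40,"tz":0,"ax":0,"ay":0,"az":0,"jaw":1},{"tx":-40,"ty":-40,"tz":0,"ax":0,"ay":0,"az":0,"jaw":1},{"tx":-40,"ty":-40,"tz":0,"ax":0,"ay":0,"az":0,"jaw":1}]'
python3 - <<'E'
from plan import *
rep();plan(-196,-92,120)
E
```

```text
time_s: 2.12
eef_pos: [249.4, 322.9, 231.5]
ee_rot: [0.0, 0.092, 0.996, 0.0]
force: [0.9, 0.3, -0.6]
grip_width: -0.001
grip_force: 0.0
time_s: 2.75
eef_pos: [409.6, 89.5, 231.5]
ee_rot: [0.0, 0.092, 0.996, 0.0]
force: [1.2, 1.0, 0.4]
grip_width: 0.001
grip_force: 0.0
t 2.75 easel-frame tcp [-381.319   89.169  231.539] F(board) [0.994 1.171 0.432] w 0.001 gf 0.0
tool axes in board (cols)
 [[-1.     0.     0.001]
 [ 0.     1.     0.   ]
 [-0.001  0.    -1.   ]]
shift tool [-185.304 -181.125  111.634]
```

```bash
python3 -m jog '[{"tx":-40,"ty":-40,"tz":0,"ax":0,"ay":0,"az":0,"jaw":1},{"tx":-40,"ty":-40,"tz":20,"ax":0,"ay":0,"az":0,"jaw":1},{"tx":-35,"ty":-40,"tz":30,"ax":0,"ay":0,"az":0,"jaw":1},{"tx":-35,"ty":-35,"tz":30,"ax":0,"ay":0,"az":0,"jaw":1},{"tx":-31,"ty":-22,"tz":30,"ax":0,"ay":0,"az":0,"jaw":1}]'
python3 -m jog '[{"tx":0,"ty":0,"tz":0,"ax":0,"ay":0,"az":0,"jaw":1}]'
python3 - <<'E'
from plan import *
rep();plan(-196,-92,65)
E
```

```text
time_s: 3.38
eef_pos: [555.1, -117.8, 120.2]
ee_rot: [0.0, 0.092, 0.996, -0.0]
force: [-0.2, 0.1, 0.2]
grip_width: 0.003
grip_force: 0.0
time_s: 3.5
eef_pos: [554.1, -117.2, 118.5]
ee_rot: [-0.002, 0.093, 0.996, 0.001]
force: [0.5, 0.3, 0.8]
grip_width: -0.001
grip_force: 0.0
t 3.5 easel-frame tcp [-201.461  -87.559  118.472] F(board) [0.462 0.43  0.828] w -0.001 gf 0.0
tool axes in board (cols)
 [[-1.     0.002 -0.004]
 [ 0.002  1.     0.001]
 [ 0.004  0.001 -1.   ]]
shift tool [-5.7   -4.477 53.444]
```

```bash
python3 -m jog '[{"tx":-6,"ty":-5,"tz":28,"ax":0,"ay":0,"az":0,"jaw":1},{"tx":0,"ty":0,"tz":25,"ax":0,"ay":0,"az":0,"jaw":1},{"tx":0,"ty":0,"tz":0,"ax":0,"ay":0,"az":0,"jaw":1},{"tx":0,"ty":6,"tz":0,"ax":0,"ay":0,"az":0,"jaw":1},{"tx":0,"ty":6,"tz":0,"ax":0,"ay":0,"az":0,"jaw":1}]'
python3 -m jog '[{"tx":0,"ty":5,"tz":0,"ax":0,"ay":0,"az":0,"jaw":1},{"tx":0,"ty":4,"tz":0,"ax":0,"ay":0,"az":0,"jaw":1},{"tx":0,"ty":4,"tz":0,"ax":0,"ay":0,"az":0,"jaw":1},{"tx":0,"ty":3,"tz":0,"ax":0,"ay":0,"az":0,"jaw":1}]'
python3 - <<'E'
from plan import *
rep()
E
```

```text
time_s: 4.12
eef_pos: [562.1, -109.6, 69.7]
ee_rot: [0.001, 0.092, 0.996, -0.0]
force: [0.7, 0.3, 0.9]
grip_width: -0.001
grip_force: 0.0
time_s: 4.62
eef_pos: [564.7, -94.5, 68.6]
ee_rot: [0.0, 0.092, 0.996, -0.0]
force: [-0.6, -2.9, 3.1]
grip_width: -0.0
grip_force: 1.8
t 4.625 easel-frame tcp [-195.238  -63.303   68.564] F(board) [-0.102 -2.954  3.136] w -0.0 gf 1.7818055978568736
tool axes in board (cols)
 [[-1.     0.     0.001]
 [ 0.     1.    -0.001]
 [-0.001 -0.001 -1.   ]]
```

```bash
python3 -m jog '[{"tx":0,"ty":2,"tz":0,"ax":0,"ay":0,"az":0,"jaw":1},{"tx":0,"ty":1,"tz":0,"ax":0,"ay":0,"az":0,"jaw":1},{"tx":0,"ty":0,"tz":0,"ax":0,"ay":0,"az":0,"jaw":1}]'
python3 - <<'E'
from plan import *
rep()
from meas import *
c=capture("top");P=cloud(c);m,h=panelrect(c,P)
save(c,"crop3.png",(260,140,440,330),3)
E
```

```text
time_s: 5.0
eef_pos: [565.2, -91.5, 68.5]
ee_rot: [0.0, 0.092, 0.996, -0.0]
force: [0.1, -4.1, 5.1]
grip_width: -0.001
grip_force: 2.5
t 5.0 easel-frame tcp [-195.279  -60.336   68.501] F(board) [ 0.829 -3.97   5.106] w -0.001 gf 2.4618145364057398
tool axes in board (cols)
 [[-1.     0.     0.001]
 [ 0.     1.    -0.   ]
 [-0.001 -0.    -1.   ]]
```

View pics/crop3.png

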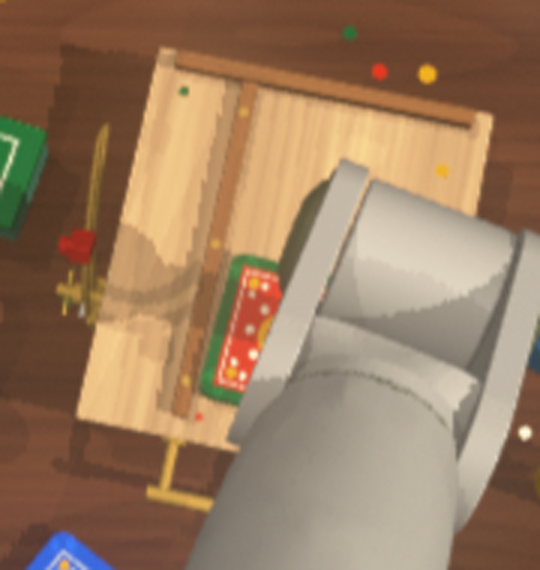

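The panel (230,330 in the crop) is now close to the fence, maybe a few mm short. I'll push on until the force rises.

```bash
python3 -m jog '[{"tx":0,"ty":2,"tz":0,"ax":0,"ay":0,"az":0,"jaw":1},{"tx":0,"ty":0,"tz":0,"ax":0,"ay":0,"az":0,"jaw":1}]'; python3 -m jog '[{"tx":0,"ty":2,"tz":0,"ax":0,"ay":0,"az":0,"jaw":1},{"tx":0,"ty":0,"tz":0,"ax":0,"ay":0,"az":0,"jaw":1}]'
python3 - <<'E'
from plan import *
rep()
E
```

```text
time_s: 5.3
eef_pos: [565.5, -89.6, 68.5]
ee_rot: [0.0, 0.092, 0.996, -0.0]
force: [-0.5, -4.0, 5.2]
grip_width: 0.002
grip_force: 2.8
time_s: 5.55
eef_pos: [566.0, -87.9, 68.5]
ee_rot: [0.0, 0.092, 0.996, -0.0]
force: [-0.3, -4.8, 5.2]
grip_width: 0.003
grip_force: 4.3
t 5.55 easel-frame tcp [-195.182  -56.576   68.531] F(board) [ 0.553 -4.748  5.172] w 0.003 gf 4.284739622862617
tool axes in board (cols)
 [[-1.     0.     0.001]
 [-0.     1.    -0.001]
 [-0.001 -0.001 -1.   ]]
```

```bash
python3 -m jog '[{"tx":0,"ty":2,"tz":0,"ax":0,"ay":0,"az":0,"jaw":1},{"tx":0,"ty":0,"tz":0,"ax":0,"ay":0,"az":0,"jaw":1}]'; python3 -m jog '[{"tx":0,"ty":2,"tz":0,"ax":0,"ay":0,"az":0,"jaw":1},{"tx":0,"ty":0,"tz":0,"ax":0,"ay":0,"az":0,"jaw":1}]'
python3 - <<'E'
from plan import *
rep()
from meas import *
c=capture("scene")
save(c,"crop4.png",(140,150,380,350),3.3)
E
```

```text
time_s: 5.8
eef_pos: [566.9, -86.8, 68.6]
ee_rot: [0.001, 0.092, 0.996, -0.001]
force: [3.3, -9.9, 1.8]
grip_width: -0.0
grip_force: 4.9
time_s: 6.05
eef_pos: [567.8, -86.2, 68.8]
ee_rot: [0.002, 0.092, 0.996, -0.002]
force: [4.5, -15.9, 0.3]
grip_width: 0.003
grip_force: 7.7
t 6.05 easel-frame tcp [-193.714  -54.591   68.827] F(board) [  7.358 -14.789   0.262] w 0.003 gf 7.652136432061525
tool axes in board (cols)
 [[-1.     0.     0.005]
 [ 0.     1.    -0.004]
 [-0.005 -0.004 -1.   ]]
```

View pics/crop4.png

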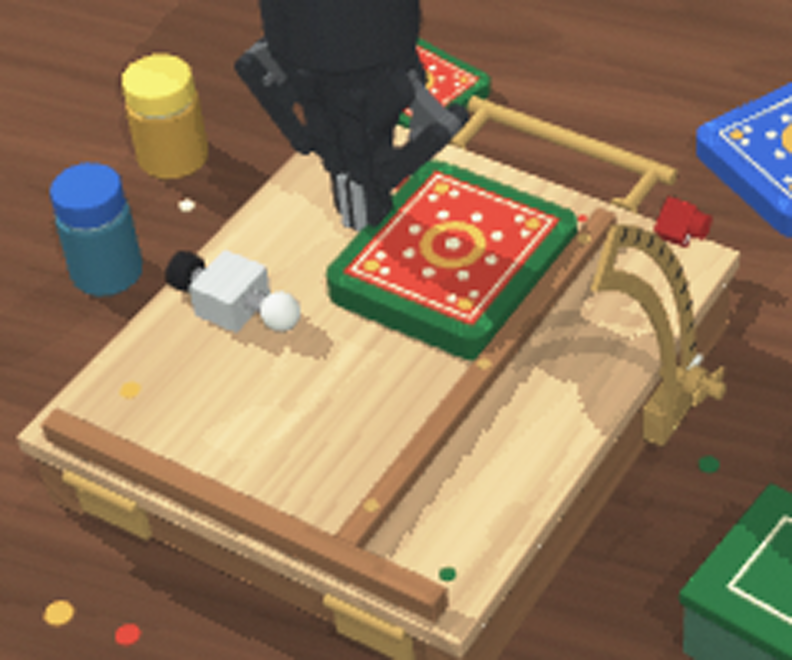

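The panel is now flush against the fence: the force rose to 15 N and its right edge lies along the fence at (480,345) in the crop. I'll back off, lift, and go behind its near edge with the jaws half open.

```bash
python3 -m jog '[{"tx":0,"ty":-10,"tz":0,"ax":0,"ay":0,"az":0,"jaw":1},{"tx":0,"ty":-4,"tz":-25,"ax":0,"ay":0,"az":0,"jaw":1},{"tx":20,"ty":0,"tz":-25,"ax":0,"ay":0,"az":0,"jaw":0},{"tx":35,"ty":30,"tz":0,"ax":0,"ay":0,"az":0,"jaw":0},{"tx":30,"ty":35,"tz":0,"ax":0,"ay":0,"az":0,"jaw":0}]'; python3 -m jog '[{"tx":0,"ty":0,"tz":0,"ax":0,"ay":0,"az":0,"jaw":0},{"tx":0,"ty":0,"tz":0,"ax":0,"ay":0,"az":0,"jaw":0}]'
python3 - <<'E'
from plan import *
rep();plan(-275,0,65)
from meas import *
c=capture("top");P=cloud(c);m,h=panelrect(c,P)
g=m&(((h[...,0]>40)&(h[...,0]<85)|(h[...,0]<8)|(h[...,0]>172))&(h[...,1]>120))
v,u=np.nonzero(g);print(len(u));q=P[g];print("panel red/green extents board x",np.percentile(B.inv().apply(q-H),[1,99],axis=0))
E
```

```text
time_s: 6.72
eef_pos: [490.6, -16.7, 117.8]
ee_rot: [-0.001, 0.092, 0.996, 0.001]
force: [0.7, 0.7, 0.5]
grip_width: 0.5
grip_force: 0.0
time_s: 6.98
eef_pos: [492.3, -17.9, 118.1]
ee_rot: [-0.0, 0.092, 0.996, 0.0]
force: [-0.1, 0.1, 0.0]
grip_width: 0.504
grip_force: 0.0
t 6.975 easel-frame tcp [-280.356   -1.305  118.089] F(board) [-0.086  0.106  0.004] w 0.504 gf 0.0
tool axes in board (cols)
 [[-1. -0. -0.]
 [-0.  1.  0.]
 [ 0.  0. -1.]]
shift tool [-5.382  1.288 53.087]
234
panel red/green extents board x [[-177.13  -39.16   23.04]
 [-153.97   35.08   32.32]]
```

```bash
python3 -m jog '[{"tx":0,"ty":1,"tz":25,"ax":0,"ay":0,"az":0,"jaw":0},{"tx":0,"ty":0,"tz":20,"ax":0,"ay":0,"az":0,"jaw":0},{"tx":0,"ty":0,"tz":11,"ax":0,"ay":0,"az":0,"jaw":0},{"tx":0,"ty":0,"tz":0,"ax":0,"ay":0,"az":0,"jaw":0}]'
python3 -m jog '[{"tx":-8,"ty":0,"tz":0,"ax":0,"ay":0,"az":0,"jaw":0},{"tx":-8,"ty":0,"tz":0,"ax":0,"ay":0,"az":0,"jaw":0},{"tx":-8,"ty":0,"tz":0,"ax":0,"ay":0,"az":0,"jaw":0},{"tx":-8,"ty":0,"tz":0,"ax":0,"ay":0,"az":0,"jaw":0}]'
python3 - <<'E'
from plan import *
rep()
E
```

```text
time_s: 7.52
eef_pos: [492.4, -17.2, 61.8]
ee_rot: [-0.001, 0.092, 0.996, 0.0]
force: [-0.4, 0.6, 0.7]
grip_width: 0.503
grip_force: 0.0
time_s: 8.02
eef_pos: [524.2, -22.8, 62.4]
ee_rot: [-0.0, 0.092, 0.996, -0.0]
force: [-3.5, -0.1, 1.7]
grip_width: 0.501
grip_force: 1.5
t 8.025 easel-frame tcp [-248.151   -0.237   62.437] F(board) [-3.441 -0.715  1.748] w 0.501 gf 1.5105745196342468
tool axes in board (cols)
 [[-1.    -0.    -0.001]
 [-0.     1.    -0.   ]
 [ 0.001 -0.    -1.   ]]
```

```bash
python3 -m jog '[{"tx":-8,"ty":0.2,"tz":0,"ax":0,"ay":0,"az":0,"jaw":0},{"tx":-8,"ty":0.2,"tz":0,"ax":0,"ay":0,"az":0,"jaw":0},{"tx":-8,"ty":0.2,"tz":0,"ax":0,"ay":0,"az":0,"jaw":0},{"tx":-8,"ty":0.2,"tz":0,"ax":0,"ay":0,"az":0,"jaw":0},{"tx":-8,"ty":0.2,"tz":0,"ax":0,"ay":0,"az":0,"jaw":0}]'
python3 -m jog '[{"tx":-8,"ty":0.2,"tz":0,"ax":0,"ay":0,"az":0,"jaw":0},{"tx":-8,"ty":0.2,"tz":0,"ax":0,"ay":0,"az":0,"jaw":0},{"tx":-6,"ty":0.2,"tz":0,"ax":0,"ay":0,"az":0,"jaw":0},{"tx":-6,"ty":0.2,"tz":0,"ax":0,"ay":0,"az":0,"jaw":0},{"tx":-6,"ty":0.2,"tz":0,"ax":0,"ay":0,"az":0,"jaw":0}]'
python3 - <<'E'
from plan import *
rep()
E
```

```text
time_s: 8.65
eef_pos: [562.1, -29.5, 62.2]
ee_rot: [-0.003, 0.092, 0.996, -0.0]
force: [-14.9, -4.3, 9.1]
grip_width: 0.501
grip_force: 6.9
time_s: 9.28
eef_pos: [595.4, -35.3, 62.1]
ee_rot: [-0.003, 0.092, 0.996, -0.001]
force: [-15.0, -7.5, 7.8]
grip_width: 0.5
grip_force: 6.8
t 9.275 easel-frame tcp [-175.803    0.437   62.076] F(board) [-13.394 -10.126   7.754] w 0.5 gf 6.8339406465383945
tool axes in board (cols)
 [[-1.    -0.    -0.005]
 [-0.     1.    -0.002]
 [ 0.005 -0.002 -1.   ]]
```

```bash
python3 -m jog '[{"tx":-6,"ty":-1,"tz":0,"ax":0,"ay":0,"az":0,"jaw":0},{"tx":-6,"ty":0,"tz":0,"ax":0,"ay":0,"az":0,"jaw":0},{"tx":-6,"ty":0,"tz":0,"ax":0,"ay":0,"az":0,"jaw":0},{"tx":0,"ty":0,"tz":0,"ax":0,"ay":0,"az":0,"jaw":0}]'
python3 - <<'E'
from plan import *
rep()
c=capture("scene")
save(c,"crop5.png",(140,150,380,350),3.3)
E
```

```text
time_s: 9.78
eef_pos: [614.7, -38.8, 62.0]
ee_rot: [-0.0, 0.092, 0.996, -0.0]
force: [-1.8, -1.6, 0.8]
grip_width: 0.504
grip_force: 1.1
t 9.775 easel-frame tcp [-156.243    0.521   61.987] F(board) [-1.493 -1.93   0.83 ] w 0.504 gf 1.093532033264637
tool axes in board (cols)
 [[-1.     0.    -0.001]
 [ 0.     1.    -0.   ]
 [ 0.001 -0.    -1.   ]]
```

View pics/crop5.png

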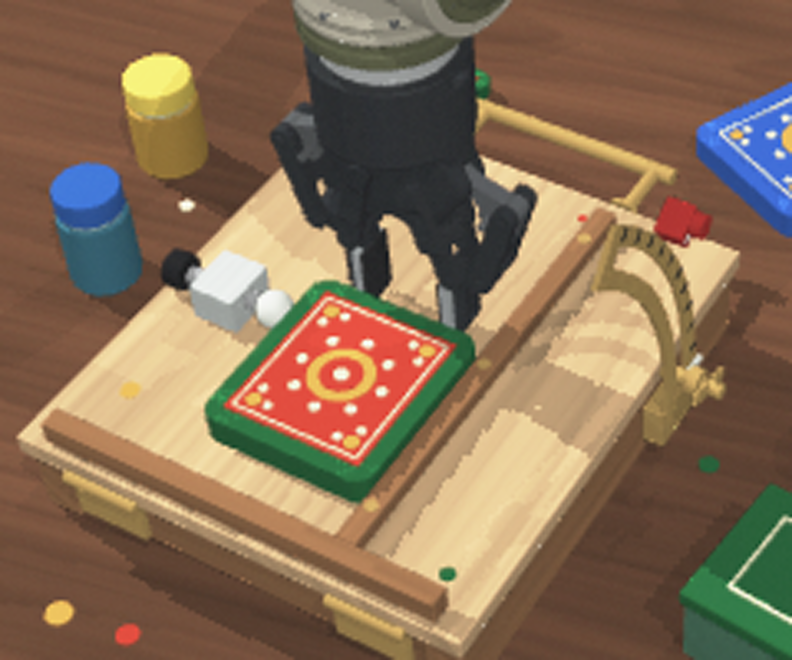

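The panel is square along the fence with the plunger nose pressed in at (273,305). About 25 mm remain to the ledge.

```bash
python3 -m jog '[{"tx":-5,"ty":0,"tz":0,"ax":0,"ay":0,"az":0,"jaw":0},{"tx":-5,"ty":0,"tz":0,"ax":0,"ay":0,"az":0,"jaw":0},{"tx":-5,"ty":0,"tz":0,"ax":0,"ay":0,"az":0,"jaw":0},{"tx":-3,"ty":0,"tz":0,"ax":0,"ay":0,"az":0,"jaw":0},{"tx":-2,"ty":0,"tz":0,"ax":0,"ay":0,"az":0,"jaw":0}]'
python3 - <<'E'
from plan import *
rep()
E
python3 -m jog '[{"tx":-2,"ty":0,"tz":0,"ax":0,"ay":0,"az":0,"jaw":0},{"tx":-2,"ty":0,"tz":0,"ax":0,"ay":0,"az":0,"jaw":0}]'
python3 - <<'E'
from plan import *
rep()
E
```

```text
time_s: 10.45
eef_pos: [633.7, -42.2, 62.0]
ee_rot: [-0.001, 0.092, 0.996, 0.0]
force: [-6.4, -1.0, 1.4]
grip_width: 0.498
grip_force: 2.9
t 10.45 easel-frame tcp [-136.908    0.684   61.981] F(board) [-6.081 -2.185  1.407] w 0.498 gf 2.8851768321897
tool axes in board (cols)
 [[-1.    -0.    -0.002]
 [-0.     1.    -0.   ]
 [ 0.002 -0.    -1.   ]]
time_s: 10.7
eef_pos: [637.9, -43.0, 62.0]
ee_rot: [-0.001, 0.092, 0.996, -0.0]
force: [-4.4, -1.7, 0.0]
grip_width: 0.502
grip_force: 1.7
t 10.7 easel-frame tcp [-132.631    0.687   62.016] F(board) [-4.006 -2.43   0.028] w 0.502 gf 1.652477402240038
tool axes in board (cols)
 [[-1.     0.    -0.001]
 [ 0.     1.    -0.   ]
 [ 0.001 -0.    -1.   ]]
```

```bash
python3 -m jog '[{"tx":-2,"ty":0,"tz":0,"ax":0,"ay":0,"az":0,"jaw":0},{"tx":-2,"ty":0,"tz":0,"ax":0,"ay":0,"az":0,"jaw":0}]'
python3 - <<'E'
from plan import *
rep()
E
python3 -m jog '[{"tx":-1.5,"ty":0,"tz":0,"ax":0,"ay":0,"az":0,"jaw":0},{"tx":-1,"ty":0,"tz":0,"ax":0,"ay":0,"az":0,"jaw":0}]'
python3 - <<'E'
from plan import *
rep()
E
```

```text
time_s: 10.95
eef_pos: [641.9, -43.6, 62.1]
ee_rot: [-0.0, 0.092, 0.996, 0.0]
force: [-11.0, -0.6, 2.0]
grip_width: 0.504
grip_force: 5.0
t 10.95 easel-frame tcp [-128.584    0.844   62.124] F(board) [-10.682  -2.627   2.04 ] w 0.504 gf 5.018657209002413
tool axes in board (cols)
 [[-1.    -0.    -0.001]
 [-0.     1.     0.   ]
 [ 0.001  0.    -1.   ]]
time_s: 11.2
eef_pos: [642.0, -43.5, 62.1]
ee_rot: [-0.004, 0.092, 0.996, 0.0]
force: [-21.1, 0.7, 11.2]
grip_width: 0.5
grip_force: 10.7
t 11.2 easel-frame tcp [-128.522    0.884   62.058] F(board) [-20.885  -3.12   11.247] w 0.5 gf 10.6735880789347
tool axes in board (cols)
 [[-1.    -0.    -0.008]
 [-0.     1.    -0.   ]
 [ 0.008 -0.    -1.   ]]
```

It is hard against the ledge: 21 N with no further travel. I'll nudge it toward the fence, hold for a second and check.

```bash
python3 -m jog '[{"tx":0,"ty":2,"tz":0,"ax":0,"ay":0,"az":0,"jaw":0},{"tx":0,"ty":0,"tz":0,"ax":0,"ay":0,"az":0,"jaw":0},{"tx":0,"ty":0,"tz":0,"ax":0,"ay":0,"az":0,"jaw":0},{"tx":0,"ty":0,"tz":0,"ax":0,"ay":0,"az":0,"jaw":0},{"tx":0,"ty":0,"tz":0,"ax":0,"ay":0,"az":0,"jaw":0}]'
python3 -m jog '[{"tx":3,"ty":0,"tz":0,"ax":0,"ay":0,"az":0,"jaw":0},{"tx":0,"ty":0,"tz":0,"ax":0,"ay":0,"az":0,"jaw":0},{"tx":0,"ty":0,"tz":0,"ax":0,"ay":0,"az":0,"jaw":0},{"tx":0,"ty":0,"tz":0,"ax":0,"ay":0,"az":0,"jaw":0},{"tx":0,"ty":0,"tz":0,"ax":0,"ay":0,"az":0,"jaw":0}]'
python3 - <<'E'
from plan import *
rep()
c=capture("scene")
save(c,"crop6.png",(140,150,380,350),3.3)
E
```

```text
time_s: 11.82
eef_pos: [642.1, -43.0, 61.9]
ee_rot: [-0.004, 0.092, 0.996, -0.001]
force: [-20.1, -6.1, 6.8]
grip_width: 0.499
grip_force: 9.4
time_s: 12.45
eef_pos: [642.2, -41.6, 62.4]
ee_rot: [0.0, 0.092, 0.996, 0.0]
force: [0.4, -0.4, -0.0]
grip_width: 0.501
grip_force: 0.0
t 12.45 easel-frame tcp [-128.697    2.871   62.387] F(board) [ 0.5   -0.266 -0.024] w 0.501 gf 0.0058335727953817695
tool axes in board (cols)
 [[-1.    -0.     0.001]
 [-0.     1.     0.   ]
 [-0.001  0.    -1.   ]]
```

View pics/crop6.png

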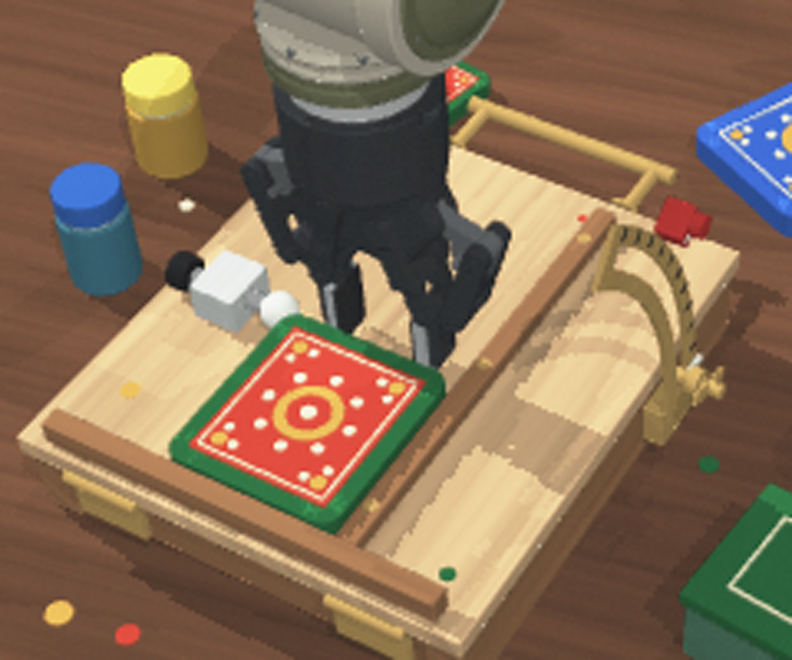

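The panel is home, with its far edge at the ledge (250,500) and the white nose at (280,308) out behind its corner. I'll press once more for a full second to be sure, then retreat towards the bar.

```bash
python3 -m jog '[{"tx":-2.5,"ty":0,"tz":0,"ax":0,"ay":0,"az":0,"jaw":0},{"tx":0,"ty":1,"tz":0,"ax":0,"ay":0,"az":0,"jaw":0},{"tx":0,"ty":0,"tz":0,"ax":0,"ay":0,"az":0,"jaw":0},{"tx":0,"ty":0,"tz":0,"ax":0,"ay":0,"az":0,"jaw":0},{"tx":0,"ty":0,"tz":0,"ax":0,"ay":0,"az":0,"jaw":0}]'
python3 -m jog '[{"tx":0,"ty":0,"tz":0,"ax":0,"ay":0,"az":0,"jaw":0},{"tx":0,"ty":0,"tz":0,"ax":0,"ay":0,"az":0,"jaw":0},{"tx":0,"ty":0,"tz":0,"ax":0,"ay":0,"az":0,"jaw":0},{"tx":0,"ty":0,"tz":0,"ax":0,"ay":0,"az":0,"jaw":0},{"tx":0,"ty":0,"tz":0,"ax":0,"ay":0,"az":0,"jaw":0}]'
python3 -m jog '[{"tx":15,"ty":-2,"tz":0,"ax":0,"ay":0,"az":0,"jaw":0},{"tx":20,"ty":0,"tz":-30,"ax":0,"ay":0,"az":0,"jaw":0},{"tx":40,"ty":0,"tz":-40,"ax":0,"ay":0,"az":0.18,"jaw":0},{"tx":0,"ty":0,"tz":0,"ax":0,"ay":0,"az":0.18,"jaw":0},{"tx":0,"ty":0,"tz":0,"ax":0,"ay":0,"az":0.18,"jaw":0}]'
python3 - <<'E'
from plan import *
rep();s=sense();print(s["joints"])
E
```

```text
time_s: 13.12
eef_pos: [642.3, -41.5, 62.2]
ee_rot: [-0.003, 0.092, 0.996, -0.0]
force: [-15.2, -1.7, 8.9]
grip_width: 0.499
grip_force: 7.4
time_s: 13.75
eef_pos: [642.3, -41.5, 62.2]
ee_rot: [-0.003, 0.092, 0.996, -0.0]
force: [-15.4, -2.3, 8.6]
grip_width: 0.499
grip_force: 7.4
time_s: 14.38
eef_pos: [570.6, -29.3, 133.1]
ee_rot: [0.001, 0.357, 0.934, 0.0]
force: [-0.0, -0.7, 0.3]
grip_width: 0.499
grip_force: 0.0
t 14.375 easel-frame tcp [-201.299    1.793  133.111] F(board) [ 0.099 -0.701  0.265] w 0.499 gf 0.0
tool axes in board (cols)
 [[-0.855  0.519  0.002]
 [ 0.519  0.855 -0.   ]
 [-0.002  0.001 -1.   ]]
[-0.256  0.503  1.486  0.     1.15  -1.098]
```

```bash
python3 -m jog '[{"tx":0,"ty":0,"tz":0,"ax":0,"ay":0,"az":0.18,"jaw":0.3},{"tx":0,"ty":0,"tz":0,"ax":0,"ay":0,"az":0.18,"jaw":0.3},{"tx":0,"ty":0,"tz":0,"ax":0,"ay":0,"az":0.18,"jaw":0.3},{"tx":0,"ty":0,"tz":0,"ax":0,"ay":0,"az":0.18,"jaw":0.3},{"tx":0,"ty":0,"tz":0,"ax":0,"ay":0,"az":0.18,"jaw":0.3}]'
python3 -m jog '[{"tx":0,"ty":-40,"tz":0,"ax":0,"ay":0,"az":0.125,"jaw":0.3},{"tx":0,"ty":0,"tz":0,"ax":0,"ay":0,"az":0,"jaw":0.3}]'
python3 - <<'E'
from plan import *
rep();plan(-320,0,110,Ro.from_matrix(np.array([[0,1,0],[1,0,0],[0,0,-1]])))
from meas import *
for n in("top","scene"):
    c=capture(n);Q=B.inv().apply((cloud(c)-H).reshape(-1,3))
    m=(Q[:,0]>-345)&(Q[:,0]<-300)&(abs(Q[:,1])<45)&(Q[:,2]>-5)&(Q[:,2]<20)
    print(n,m.sum(),np.median(Q[m],0) if m.any() else "")
    m2=(Q[:,0]>-345)&(Q[:,0]<-300)&(abs(Q[:,1])<90)&(Q[:,2]>-5)&(Q[:,2]<20)
    if m2.any(): print("y ext",np.percentile(Q[m2][:,1],[1,99]))
E
```

```text
time_s: 15.0
eef_pos: [570.7, -29.4, 132.4]
ee_rot: [0.0, 0.728, 0.686, 0.0]
force: [-0.4, 0.7, -0.2]
grip_width: 0.351
grip_force: 0.0
time_s: 15.25
eef_pos: [529.0, -26.9, 132.2]
ee_rot: [-0.0, 0.767, 0.641, -0.0]
force: [-0.2, 0.2, -1.2]
grip_width: 0.349
grip_force: 0.0
t 15.25 easel-frame tcp [-242.669   -3.42   132.249] F(board) [-0.212  0.193 -1.171] w 0.349 gf 0.0
tool axes in board (cols)
 [[-0.005  1.    -0.001]
 [ 1.     0.005  0.   ]
 [ 0.    -0.001 -1.   ]]
shift tool [  3.788 -77.288  22.337]
rotvec tool [-0.001 -0.     0.005]
top 0 
scene 234 [-315.43    1.2     9.83]
y ext [-46.36  65.69]
```

```bash
python3 -m jog '[{"tx":2,"ty":-38,"tz":0,"ax":0,"ay":0,"az":0,"jaw":0.3},{"tx":2,"ty":-38,"tz":0,"ax":0,"ay":0,"az":0.005,"jaw":0.3},{"tx":0,"ty":0,"tz":0,"ax":0,"ay":0,"az":0,"jaw":0.3},{"tx":0,"ty":0,"tz":22,"ax":0,"ay":0,"az":0,"jaw":0.3},{"tx":0,"ty":0,"tz":20,"ax":0,"ay":0,"az":0,"jaw":0.3}]'
python3 - <<'E'
from plan import *
rep();plan(-319.5,0,35)
E
```

```text
time_s: 15.98
eef_pos: [458.2, -10.3, 90.1]
ee_rot: [0.001, 0.769, 0.64, 0.001]
force: [-1.0, 0.3, -0.1]
grip_width: 0.351
grip_force: 0.0
t 15.975 easel-frame tcp [-315.309   -0.069   90.051] F(board) [-1.042  0.063 -0.068] w 0.351 gf 0.0
tool axes in board (cols)
 [[-0.001  1.     0.002]
 [ 1.     0.001 -0.   ]
 [-0.     0.002 -1.   ]]
shift tool [ 0.085 -4.315 55.042]
```

```bash
python3 -m jog '[{"tx":0,"ty":-4,"tz":10,"ax":0,"ay":0,"az":0,"jaw":0.3},{"tx":0,"ty":0,"tz":20,"ax":0,"ay":0,"az":0,"jaw":0.3},{"tx":0,"ty":0,"tz":15,"ax":0,"ay":0,"az":0,"jaw":0.3},{"tx":0,"ty":0,"tz":10,"ax":0,"ay":0,"az":0,"jaw":0.3},{"tx":0,"ty":0,"tz":0,"ax":0,"ay":0,"az":0,"jaw":0.3}]'
python3 -m jog '[{"tx":0,"ty":0,"tz":0,"ax":0,"ay":0,"az":0,"jaw":1},{"tx":0,"ty":0,"tz":0,"ax":0,"ay":0,"az":0,"jaw":1},{"tx":0,"ty":0,"tz":0,"ax":0,"ay":0,"az":0,"jaw":1},{"tx":0,"ty":0,"tz":0,"ax":0,"ay":0,"az":0,"jaw":1}]' 40
python3 - <<'E'
from plan import *
rep()
E
```

```text
time_s: 16.6
eef_pos: [452.7, -9.2, 35.1]
ee_rot: [-0.0, 0.769, 0.64, -0.0]
force: [1.1, 0.2, -0.1]
grip_width: 0.354
grip_force: 0.0
time_s: 17.1
eef_pos: [456.9, -10.1, 37.2]
ee_rot: [0.005, 0.769, 0.639, 0.004]
force: [16.0, -0.2, -4.1]
grip_width: 0.102
grip_force: 38.9
t 17.1 easel-frame tcp [-316.625   -0.032   37.195] F(board) [15.779  2.767 -4.068] w 0.102 gf 38.89950513839722
tool axes in board (cols)
 [[-0.     1.     0.012]
 [ 1.     0.    -0.   ]
 [-0.     0.012 -1.   ]]
```

Gripped: the width matches the bar and the grip is 39 N. The bar and panel stops both show that my hinge estimate is about 3.5 mm short in x. I'll relax that and swing up gently along the arc.

```bash
sed -i 's/H=np.array(\[768.2,-67.9,47.\])/H=np.array([771.6,-68.5,47.])/' plan.py
python3 -m jog '[{"tx":0,"ty":3,"tz":0,"ax":0,"ay":0,"az":0,"jaw":1},{"tx":0,"ty":0.3,"tz":-7,"ax":0,"ay":0,"az":0,"jaw":1},{"tx":0,"ty":0.9,"tz":-15,"ax":0,"ay":0,"az":0,"jaw":1},{"tx":0,"ty":1.2,"tz":-11,"ax":0,"ay":0,"az":0,"jaw":1},{"tx":0,"ty":1.6,"tz":-11.2,"ax":0,"ay":0,"az":0,"jaw":1}]'
python3 - <<'E'
from plan import *
rep()
E
```

```text
time_s: 17.73
eef_pos: [460.7, -10.7, 80.5]
ee_rot: [0.001, 0.769, 0.639, 0.001]
force: [8.5, -0.1, -7.5]
grip_width: 0.1
grip_force: 39.5
t 17.725 easel-frame tcp [-316.277    0.031   80.504] F(board) [ 8.337  1.402 -7.52 ] w 0.1 gf 39.49471592903137
tool axes in board (cols)
 [[-0.001  1.     0.004]
 [ 1.     0.001 -0.   ]
 [-0.     0.004 -1.   ]]
```

```bash

python3 -m jog '[{"tx":0,"ty":2.5,"tz":-11,"ax":0,"ay":0,"az":0,"jaw":1},{"tx":0,"ty":2.7,"tz":-11,"ax":0,"ay":0,"az":0,"jaw":1},{"tx":0,"ty":2.9,"tz":-10.8,"ax":0,"ay":0,"az":0,"jaw":1},{"tx":0,"ty":3.2,"tz":-10.8,"ax":0,"ay":0,"az":0,"jaw":1},{"tx":0,"ty":3.5,"tz":-10.6,"ax":0,"ay":0,"az":0,"jaw":1}]'
python3 -m jog '[{"tx":0,"ty":3.7,"tz":-10.5,"ax":0,"ay":0,"az":0,"jaw":1},{"tx":0,"ty":4.3,"tz":-10.3,"ax":0,"ay":0,"az":0,"jaw":1},{"tx":0,"ty":4.5,"tz":-10.2,"ax":0,"ay":0,"az":0,"jaw":1},{"tx":0,"ty":5,"tz":-10,"ax":0,"ay":0,"az":0,"jaw":1},{"tx":0,"ty":5.2,"tz":-9.9,"ax":0,"ay":0,"az":0,"jaw":1}]'
python3 -m jog '[{"tx":0,"ty":0,"tz":0,"ax":0,"ay":0,"az":0,"jaw":1}]'
cat > chk.py <<'E'
from plan import *
from meas import *
import sys
rep()
for n in("scene","top"):
    c=capture(n)
    for q in("pointer","mark"):
        print(n,q,[(np.array(r["centre"]).round(1),round(r["conf"],2)) for r in place_of(q,n)[:2]])
    y=B.apply([0,1,0])
    Pl=H+B.apply([0,136,0])   # plane of pointer/mark, easel y ~136
    def onp(u,v):
        o,d=ray(c,u,v);p=o+d*(((Pl-o)@y)/(d@y));q=B.inv().apply(p-H);return q,np.hypot(q[0],q[2]),np.degrees(np.arctan2(q[2],-q[0]))
    for q in("pointer","mark"):
        for r in place_of(q,n)[:2]: print(q,onp(*r["centre"]))
    P=B.inv().apply((cloud(c)-H).reshape(-1,3))
    for y0,y1 in((70,115),(-115,-100)):
        m=(P[:,1]>y0)&(P[:,1]<y1)&(P[:,0]<-20)&(P[:,0]>-235)&(P[:,2]>0)&(P[:,2]<200)
        if m.sum()>50:
            f=np.polyfit(P[m,0],P[m,2],1);res=P[m,2]-np.polyval(f,P[m,0]);k=abs(res)<6
            f=np.polyfit(P[m,0][k],P[m,2][k],1);print("board angle",n,m.sum(),k.sum(),np.degrees(np.arctan(-f[0])))
E
python3 chk.py
```

```text
time_s: 18.35
eef_pos: [473.6, -13.0, 134.2]
ee_rot: [-0.001, 0.769, 0.64, -0.001]
force: [0.3, -0.6, -4.8]
grip_width: 0.096
grip_force: 39.0
time_s: 18.98
eef_pos: [495.4, -17.1, 185.1]
ee_rot: [-0.001, 0.769, 0.64, -0.001]
force: [-6.7, -0.5, -1.7]
grip_width: 0.097
grip_force: 39.1
time_s: 19.1
eef_pos: [495.6, -17.1, 185.5]
ee_rot: [-0.001, 0.769, 0.64, -0.001]
force: [-8.1, -0.6, 0.9]
grip_width: 0.097
grip_force: 39.3
t 19.1 easel-frame tcp [-280.73    0.05  185.5 ] F(board) [-7.88 -2.06  0.91] w 0.097 gf 39.2679637670517
tool axes in board (cols)
 [[-0.  1. -0.]
 [ 1.  0. -0.]
 [-0. -0. -1.]]
scene pointer [(array([346.3, 227.8]), 0.69)]
scene mark [(array([343.8, 223.1]), 0.66)]
pointer (array([-190.15,  136.  ,   91.44]), np.float64(210.99362752638046), np.float64(25.68143679471688))
mark (array([-180.94,  136.  ,  109.36]), np.float64(211.42473730494294), np.float64(31.14889762239277))
board angle scene 4325 4280 27.69798604106517
board angle scene 1154 1044 27.671191243143156
top pointer [(array([288.2, 221.7]), 0.88)]
top mark [(array([286.7, 217.3]), 0.61)]
pointer (array([-174.26,  136.  ,   77.81]), np.float64(190.83915474752362), np.float64(24.061336256453743))
mark (array([-175.59,  136.  ,  119.37]), np.float64(212.31880509791108), np.float64(34.20831450552647))
board angle top 1746 1746 27.573463633391672
board angle top 538 486 27.55290713385848
```

```bash
cat > clip.py <<'E'
from plan import *
from meas import *
for n in("scene","top"):
    c=capture(n);P=B.inv().apply((cloud(c)-H).reshape(-1,3)).reshape(480,640,3)
    hsv=cv2.cvtColor(c["color"],cv2.COLOR_RGB2HSV)
    near=(abs(P[...,0]+178)<40)&(abs(P[...,2]-120)<45)&(P[...,1]>115)&(P[...,1]<165)
    red=near&((hsv[...,0]<8)|(hsv[...,0]>172))&(hsv[...,1]>140)
    q=P[red];r=np.hypot(q[:,0],q[:,2]);a=np.degrees(np.arctan2(q[:,2],-q[:,0]))
    print(n,"red",len(q),"y",np.percentile(q[:,1],[2,50,98]),"r",np.percentile(r,[2,20,50,98]),"ang",np.percentile(a,[2,50,98]))
    k=(r>np.percentile(r,60));print(" outer ang",np.percentile(a[k],[2,50,98]))
    wh=near&(hsv[...,1]<60)&(hsv[...,2]>150);q=P[wh]
    if len(q): r=np.hypot(q[:,0],q[:,2]);a=np.degrees(np.arctan2(q[:,2],-q[:,0]));print(" white",len(q),np.c_[q,r,a][:8])
save_c=capture("scene");save(save_c,"clip.png",(320,195,380,245),10)
t=capture("top");save(t,"clipt.png",(265,200,315,240),10)
a=cv2.imread("pics/clip.png");b=cv2.resize(cv2.imread("pics/clipt.png"),None,fx=.8,fy=.8)
a=cv2.resize(a,None,fx=.6,fy=.6);h=max(a.shape[0],b.shape[0]);im=np.zeros((h,a.shape[1]+b.shape[1],3),np.uint8);im[:a.shape[0],:a.shape[1]]=a;im[:b.shape[0],a.shape[1]:]=b
cv2.imwrite("pics/both.png",im)
E
python3 clip.py
```

```text
scene red 172 y [128.99 139.21 149.44] r [210.64 214.4  219.67 227.75] ang [32.12 34.54 35.43]
 outer ang [32.13 34.47 35.38]
 white 18 [[-180.77  142.94  117.08  215.38   32.93]
 [-178.44  144.11  117.54  213.68   33.37]
 [-180.59  138.33  104.65  208.72   30.09]
 [-182.97  138.85  102.84  209.89   29.34]
 [-180.71  136.65  101.64  207.33   29.35]
 [-179.63  138.85  103.61  207.37   29.98]
 [-181.29  139.72  102.58  208.3    29.5 ]
 [-179.47  137.3   100.9   205.89   29.35]]
top red 109 y [126.55 135.38 147.29] r [212.5  217.55 224.76 229.54] ang [31.34 34.01 34.85]
 outer ang [31.23 32.83 34.63]
```

View pics/both.png

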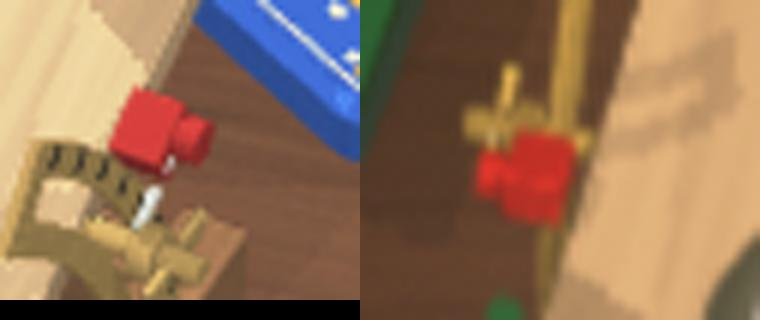

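In the crop the white pointer is just below the clip, about 4° short. By depth the pointer is at 29.4°, the clip's centre at about 33.4°, and its white index at 33.1°.

```bash

python3 -m jog '[{"tx":0,"ty":5.3,"tz":-9.7,"ax":0,"ay":0,"az":0,"jaw":1},{"tx":0,"ty":5.5,"tz":-9.6,"ax":0,"ay":0,"az":0,"jaw":1},{"tx":0,"ty":0,"tz":0,"ax":0,"ay":0,"az":0,"jaw":1},{"tx":0,"ty":0,"tz":0,"ax":0,"ay":0,"az":0,"jaw":1}]'
python3 clip.py; python3 chk.py; python3 - <<'E'
import cv2
E
```

```text
time_s: 20.3
eef_pos: [506.3, -19.1, 204.2]
ee_rot: [-0.001, 0.769, 0.64, -0.001]
force: [-6.2, -1.6, -1.1]
grip_width: 0.095
grip_force: 39.3
scene red 171 y [129.23 139.18 149.42] r [210.7  214.75 219.69 228.05] ang [31.99 34.57 35.41]
 outer ang [32.06 34.56 35.27]
 white 18 [[-180.84  142.91  117.01  215.4    32.91]
 [-179.82  143.45  116.06  214.02   32.84]
 [-174.12  138.01  116.33  209.41   33.75]
 [-174.24  136.34  113.38  207.88   33.05]
 [-172.37  138.92  116.18  207.87   33.98]
 [-174.78  139.39  114.34  208.85   33.19]
 [-173.1   136.95  112.55  206.48   33.03]
 [-174.04  138.14  112.3   207.13   32.83]]
top red 110 y [126.7  135.41 147.01] r [201.2  217.01 224.9  229.6 ] ang [31.37 33.87 34.88]
 outer ang [31.46 33.06 34.84]
 white 1 [[-169.63  137.15  113.49  204.09   33.78]]
t 20.5 easel-frame tcp [-269.89    0.05  204.07] F(board) [-5.51 -1.4   0.17] w 0.097 gf 39.275599122047424
tool axes in board (cols)
 [[-0.  1. -0.]
 [ 1.  0. -0.]
 [-0. -0. -1.]]
scene pointer []
scene mark [(array([343.5, 224.7]), 0.75), (array([386.8, 344.6]), 0.5)]
mark (array([-180.08,  136.  ,  106.74]), np.float64(209.3383160094456), np.float64(30.656950491319527))
mark (array([-452.92,  136.  , -557.71]), np.float64(718.4548742276144), np.float64(-50.91988805440979))
board angle scene 4665 4522 31.503114308171636
board angle scene 1223 1089 31.461021733042926
top pointer [(array([289.4, 215.8]), 0.82)]
top mark [(array([287.2, 219.1]), 0.65), (array([388.4, 204.4]), 0.28)]
pointer (array([-162.51,  136.  ,   80.67]), np.float64(181.43122161893817), np.float64(26.399982063490775))
mark (array([-175.52,  136.  ,  104.64]), np.float64(204.34955383820846), np.float64(30.8022167406359))
mark (array([-787.78,  136.  , 2363.58]), np.float64(2491.4026482071013), np.float64(71.56683981935743))
board angle top 1611 1606 31.538963441922878
board angle top 410 355 31.6514130641106
```

View pics/both.png

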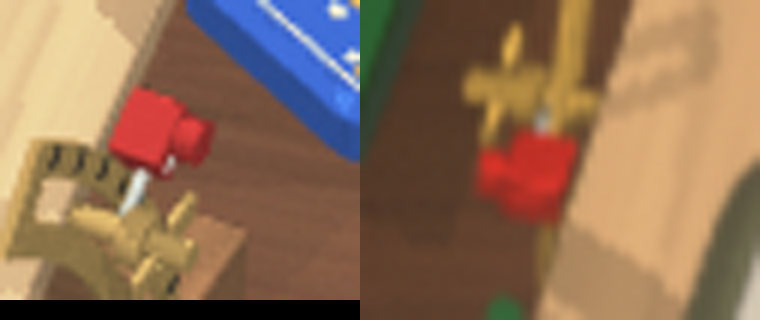

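The pointer tip now touches the middle of the clip's inner edge: both are at about 33.2°, and the board is at 31.5°. I'll check numerically that the panel is still home, then hand in.

```bash
python3 - <<'E'
from plan import *
from meas import *
c=capture("scene");T=Ro.from_euler("y",31.55,degrees=True)
Q=T.inv().apply(B.inv().apply((cloud(c)-H).reshape(-1,3))).reshape(480,640,3)
m=(Q[...,2]>25)&(Q[...,2]<31)&(abs(Q[...,1])<60)&(Q[...,0]>-140)&(Q[...,0]<-5)
m=cv2.morphologyEx(m.astype(np.uint8),cv2.MORPH_OPEN,np.ones((5,5)))>0
print(m.sum(),cv2.minAreaRect(Q[m][:,:2].astype(np.float32)),np.median(Q[m][:,2]))
s=sense();print(s["dq"],s["grip_force"],s["time_s"])
E
```

```text
3242 ((-69.11653137207031, 0.57623291015625), (105.65216827392578, 96.08222198486328), 0.6611437201499939) 27.906818597646378
[-0. -0. -0.  0. -0.  0.] 39.27423119544983 21.05
```

```bash
python3 -c "
from rig import finish_job
print(finish_job())"
```

```text
the job is handed in; nothing more can be done
None
```

The job is handed in at about 21 s of the 69 s. The panel is home (about 0.6 mm off in x and y, 0.7° askew by depth), and the gripper holds the board by its bar at about 31.5° with the pointer at the red clip; the verdict was not shown.

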